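# Shut down the soldering bench in order

## Task

Shut down the soldering bench with your fingertips: first press the soldering station's blue key all the way in, then the hot-air unit's yellow key all the way in, and only after that switch off the socket strip by pushing the raised far end of its red rocker down flat. Leave the station's white key and the strip's green rocker as they are, and neither lift nor shove aside the units, the strip or the tools and parts around them. Finish with the hand clear of everything.

Things in the scene. Friction and masses are not known exactly. Their poses are not given: they have to be found in the camera images.
- station: soldering station, loose, 1.8 kg, black box 160 (x) x 140 (y) x 70 high, white side panels; the front of its top is a level key deck 70 mm above the bench, the rear 60 mm carries a hood up to 98 mm with a sloping display. Origin: centre of the underside, z up, front (keys) to -x, +y left seen from the robot. Blue key at (-45, +32) mm, white key at (-45, -32) mm in its frame.
- blue_key (a joint): depth of the blue key in m: 0 out, 0.006 fully in at its stop. A disc 28 mm across whose flat top stands 12 mm above the deck, 82 mm above the bench, when out. It goes straight down, needs about 4 N, has no spring and stays where it is left.
- blue_key_top (a point): centre of the top face of the blue key (moves with it)
- white_key (a joint): depth of the white key in m, same make as the blue one; out (0) at the start and to be left so
- white_key_top (a point): centre of the top face of the white key
- hot_air: hot-air unit, loose, 2.0 kg, grey box 170 (x) x 140 (y) x 105 high, level top; a black hot-air gun lies along y in a cradle over the rear of the top, 33 to 67 mm behind the centre, up to 154 mm above the bench. Origin: centre of the underside, z up, front to -x. Its only key, yellow, is at (-45, 0) mm in its frame.
- yellow_key (a joint): depth of the yellow key in m: 0 out, 0.006 fully in; same make as the blue key (28 mm disc, 12 mm above the unit's top, 117 mm above the bench when out, about 4 N, no spring, stays)
- yellow_key_top (a point): centre of the top face of the yellow key (moves with it)
- strip: aluminium socket strip, loose on the bench (about 0.95 kg), 75 (x) x 372 (y) x 44 high, three round black sockets in white rims along its +y part, two rockers at its -y end: red at y = -135 mm, green at y = -65 mm. Origin: centre of the underside, z up, -x is its side towards the robot.
- red_rocker (a joint): red mains rocker, rad: 0 on, 0.24 off (stop). A shallow V 56 mm along the strip's x, 30 mm along its y, tipping about a y axis at its middle, 56 mm above the bench. On: near (-x) half level at 56 mm, far (+x) half rising to 63 mm at its end. Pushed down, the far half lies level at 56 mm and the near half rises. About 4 N at 18 mm from the axis; no spring, stays where left.
- red_rocker_press (a point): point on the top face of the red rocker's far half, 18 mm from its axis: where to push (moves with it, 60 mm above the bench when on, 56 mm when off)
- green_rocker (a joint): angle of the green rocker, same make and values as the red one; on (0) at the start and to be left so
- green_rocker_press (a point): the same point on the green rocker
- reel: solder reel standing on a flange, steel grey, 56 mm across, 40 high; origin: centre of the underside. Leave alone.
- pliers: pliers with an orange and a black grip, lying flat along their x, about 160 x 66 x 14; origin under their middle. Leave alone.
- screwdriver: screwdriver with a yellow handle, lying along its x, 200 long, handle 26 thick; origin under its middle. Leave alone.
- red_bin: open red parts bin 120 x 100 x 60; origin: centre of the underside. Leave alone.
Not all that is in view belongs to the job. Leave any pink look-alike of the station alone. What is shaped like the hot_air but pink is not meant.

How it is judged:
By the outcome, as a careful person would: the job done as asked, in the order asked, and still so for the second after the job is handed in, with the robot touching nothing.
It also fails if it takes over 43 s, if anything falls off the work surface, if the arm or the gripper's body presses on something with over 40 N, if the wrist force passes 120 N, or if a joint passes its speed limit or range.

## Robot

A 6-joint arm with a two-finger parallel gripper is mounted at the origin on the work surface. World frame = base frame: x ahead of the robot, y to its left, z up, the work surface at z = 0. Lengths are in m, angles in rad, forces in N, time in s.
With the tool pointing down it reaches from about 0.35 to 0.975 m from the base axis. Payload 4.9 kg.
Tool frame: the origin (TCP) lies at the very end of the fingers, on their centre line; the grasp point (between the pads) lies ctrl.grip_point_offset behind it (ctrl.grip_point_offset is the distance from the TCP to the grasp point, in m); z points along the fingers, y is the line along which they close (so a half turn about z gives the same grasp; the last joint's range is limited). The gripper opens to 85 mm and grips with 20 to 120 N. Pads are 22 mm wide; open, the fingers measure 114 mm over their backs; the gripper's body (76 mm by 85 mm) begins 54 mm behind the grasp point. The pads swing forward as they close: fully open they stand 13 mm farther back than shut.
Start: joints at [1.03, 0.053, 1.613, -0, 1.476, -0.119], TCP at [0.256, 0.57, 0.211] pointing down, gripper open.
Joint ranges: [-3.01, 3.01], [-1.01, 2.22], [0.06, 2.58], [-1.02, 4.17], [0.09, 2.62], [-3.14, 3.14]. Speed limits (rad/s): [2.57, 2.57, 3.14, 3.14, 3.14, 3.14].

## Interface

Orientations are given as a rotation vector (axis times angle).
In Python, from station import ctrl gives the robot as it stands. The module is installed in compiled form; this text tells all that it offers.
- The arm moves only by the tool drive_tool, never from a script. Its argument "steps" is a list of rows, each an object with "translation": the shift along the tool's x, y, z normalised to -1 to 1, where 1 is 4 cm, a list of three; "angular": the turn, a rotation vector about the tool's x, y, z normalised to -1 to 1, where 1 is 8 degrees, a list of three; "gripper": the opening, from 0 (shut) to 1 (fully open). In form: [{"translation": [dx, dy, dz], "angular": [wx, wy, wz], "gripper": gripper}, ...]. A call has 1 to 8 rows; each row shifts and turns the commanded pose from where the row before left it, along the tool's axes as they then stand; what a row does not reach is not made up. A row lasts 1/8 s, in which the tool goes at most 62.5 mm and 10.7 degrees, less where a joint would pass 70% of its speed; a pose out of reach is approached as far as the arm can. A call with a number of a shift or a turn outside -1 to 1 is refused whole. A call with a gripper value outside its range is refused whole. The fingers move at their own pace and stop on an object; "force" is the grip in N (left out, the last holds). Time passes only in rows, so rows that do not move let the fingers close. It gives the time, the measured TCP pose, the force, the opening and the grip force at its end, in the units of the state.
- ctrl.get_obs(): the state, without advancing time (a new reading comes with each control period).
- ctrl.get_image(name): name is "side" or "top"; returns a dict with "color" (384x512x3 uint8, red, green, blue), "depth" (384x512 float32, m along the optical axis (not along the pixel's ray), 0 where there is no reading), "fx", "fy", "cx", "cy" (pixels), "k1" (the pictures are not rectified: a ray, as slopes to the right and down, at radius r is drawn at 1 + k1 r^2 times it, then the intrinsics apply), "R" (3x3) and "t" (3): a world point X has camera coordinates R X + t. Camera axes: x right, y down, z forward; pixel columns grow to the right and rows downward; lengths in m; the calibration is good to about 2 mm. A picture is of the moment at which its call begins.
- ctrl.finish_job(): hands the job in; it is judged then, once.
The state is a dict: "t": time; "q": joint angles; "dq": joint speeds; "effort": joint torques, N m; "tool_pos": TCP position; "tool_rot": TCP orientation; "contact_force": force on the tool from outside, world axes, zero at the start; "wrist_torque": the same for the moment, N m; "opening": finger opening in m; "grip_force": force on a finger pad.
Only numpy, scipy, OpenCV 4.12 (cv2) and the standard library are available. Lean on these libraries where they do the work, as an engineer would, in place of code of your own. Each camera call takes 0.05 s, during which the arm holds its last target. There are 200 camera calls.

## Working session

There is one attempt and no reset: what is moved stays moved. The work goes in short steps, Python scripts to look and compute and a tool call to move; the robot and the scene stay as the last step left them, time stands still between calls to the robot, and variables do not carry over. Pictures are saved under pics/ and viewed, at most 10 in all, crops included, and the job is handed in when it is done.

Besides the shell and the picture viewer there is one more tool, called after "Request:" as name(argument=value, ...) on one line, values as JSON. drive_tool: Moves the arm, as the interface text tells. Its arguments: {"type":"object","properties":{"steps":{"type":"array"},"force":{"type":"number"}},"required":["steps"]}

```bash
mkdir -p pics
cat > h.py <<'E'
import numpy as np, cv2, pickle
from station import ctrl
def snap(n,tag):
    im=ctrl.get_image(n); pickle.dump(im,open(f'pics/{tag}.pkl','wb'))
    cv2.imwrite(f'pics/{tag}.png',im['color'][:,:,::-1]); return im
def load(tag): return pickle.load(open(f'pics/{tag}.pkl','rb'))
def ray(im,u,v):
    K=np.array([[im['fx'],0,im['cx']],[0,im['fy'],im['cy']],[0,0,1]])
    p=cv2.undistortPoints(np.array([[[u,v]]],float),K,np.array([im['k1'],0,0,0.]))[0,0]
    return np.array([p[0],p[1],1.])
def atz(im,u,v,z):   # pixel -> world on plane z
    R,t=np.array(im['R']),np.array(im['t']); c=-R.T@t; d=R.T@ray(im,u,v)
    return c+d*(z-c[2])/d[2]
def atd(im,u,v):
    R,t=np.array(im['R']),np.array(im['t']); d=np.median(im['depth'][int(v)-1:int(v)+2,int(u)-1:int(u)+2])
    return R.T@(ray(im,u,v)*d-t)
E
python3 - <<'E'
from h import *
for n in('top','side'):
    im=snap(n,n+'0'); print(n,im['fx'],im['k1'],-np.array(im['R']).T@im['t'])
a=[cv2.imread(f'pics/{n}0.png') for n in('top','side')]
for n,x in zip(('top','side'),a): cv2.imwrite(f'pics/{n}0b.png',cv2.resize(x,(800,600)))
o=ctrl.get_obs();print(o['tool_pos'],o['tool_rot'],o['opening'],o['t'],ctrl.grip_point_offset)
E
```

```text
top 454.797021583553 -0.1613244790787396 [0.19221664 0.1117958  1.55739037]
side 393.4799594943766 -0.06498676701383972 [ 0.01113808 -0.44597472  0.98933596]
[0.2555666  0.56970002 0.21008077] [-6.57551647e-01 -3.07135435e+00  2.76664283e-03] 0.08562851897034507 0.1 0.0187
```

View pics/top0b.png

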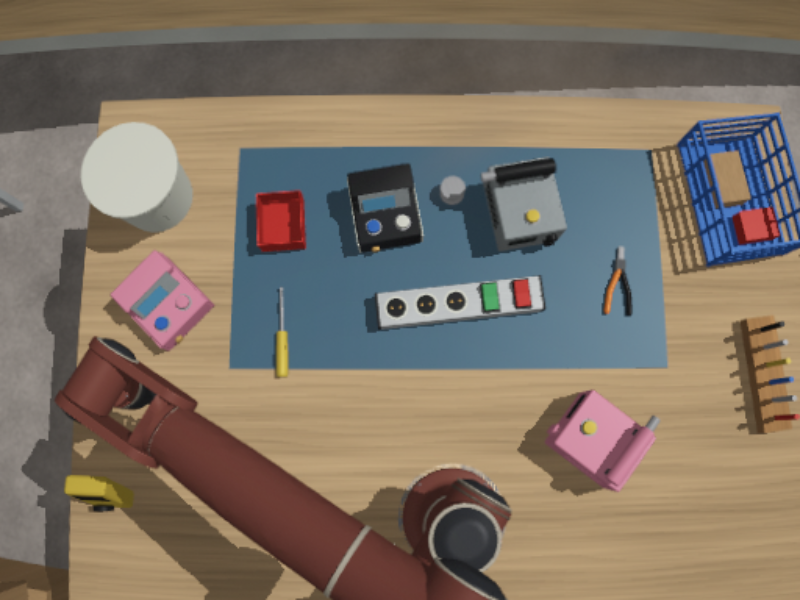

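View pics/side0b.png

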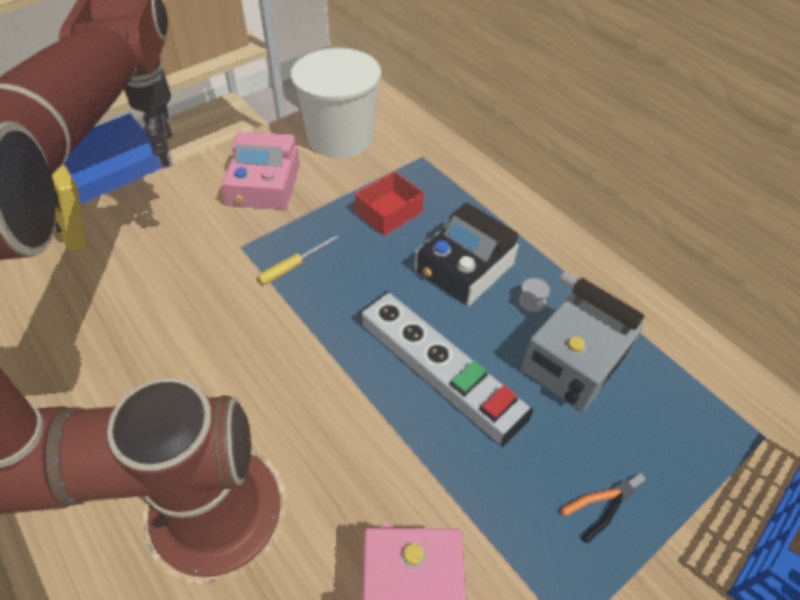

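Top view (800x600). Blue key candidates are (374,227) on the black station and (161,324) on the pink look-alike. Yellow key candidates are (533,216) on the grey unit and (590,428) on the pink one. The red rocker is at (522,293), the green one at (490,296), and the white key at (403,222). I choose the black station, the grey unit and the red rocker, then check them in a crop and measure.

Run:
```python
from h import *
T,S=load('top0'),load('side0'); s=.64
def blob(im,u,v,kind):
    u,v=int(u*s),int(v*s); hsv=cv2.cvtColor(im['color'],cv2.COLOR_RGB2HSV).astype(int); H,Sa,V=hsv[...,0],hsv[...,1],hsv[...,2]
    m={'b':(H>100)&(H<125)&(Sa>150)&(V>90),'y':(H>18)&(H<32)&(Sa>120)&(V>110),'r':((H<8)|(H>172))&(Sa>150)&(V>90),'g':(H>50)&(H<85)&(Sa>120),'w':(Sa<50)&(V>170)}[kind]
    w=18; mm=np.zeros(m.shape,bool); mm[v-w:v+w,u-w:u+w]=m[v-w:v+w,u-w:u+w]
    n,l,st,c=cv2.connectedComponentsWithStats(mm.astype(np.uint8)); 
    i=min(range(1,n),key=lambda i:np.hypot(*(c[i]-[u,v]))-.05*st[i,4]); return c[i],st[i,4]
for nm,k,z,a,b in [('blue','b',.080,(374,227),(441,248)),('white','w',.080,(403,222),(466,265)),('yellow','y',.115,(533,216),(577,344)),('red','r',.058,(522,293),(499,402)),('green','g',.058,(490,296),(468,377))]:
    for n,im,p in(('T',T,a),('S',S,b)):
        c,ar=blob(im,*p,k); print(nm,n,c.round(1),ar,atz(im,*c,z).round(4),atd(im,*c).round(4))
A=cv2.resize(T['color'][90:220,215:375,::-1],None,fx=5,fy=4.6*5/4.6,interpolation=cv2.INTER_CUBIC)[:600]
B=cv2.resize(A,(800,A.shape[0])); cv2.imwrite('pics/crop.png',B); print(B.shape)
```

```text
blue T [238.4 144.5] 47 [0.622  0.1678 0.08  ] [0.6217 0.1678 0.0812]
blue S [282.4 157.3] 33 [0.6219 0.1682 0.08  ] [0.6213 0.1676 0.0809]
white T [257.6 141. ] 47 [0.6339 0.1032 0.08  ] [0.6333 0.1032 0.0822]
white S [298.8 167.8] 54 [0.6337 0.1035 0.08  ] [0.6333 0.1032 0.0806]
yellow T [340.6 137.9] 46 [ 0.6351 -0.1726  0.115 ] [ 0.635  -0.1725  0.1151]
yellow S [368.2 219.9] 64 [ 0.6337 -0.1728  0.115 ] [ 0.6335 -0.1729  0.1153]
red T [333.6 187.2] 156 [ 0.4792 -0.1531  0.058 ] [ 0.4797 -0.1536  0.0553]
red S [319.2 256.8] 194 [ 0.4779 -0.1553  0.058 ] [ 0.4789 -0.1547  0.056 ]
green T [313.1 189.7] 154 [ 0.4708 -0.0831  0.058 ] [ 0.471  -0.0833  0.0568]
green S [300.7 240.2] 113 [ 0.4734 -0.0862  0.058 ] [ 0.474  -0.0857  0.0569]
(600, 800, 3)
```

View pics/crop.png

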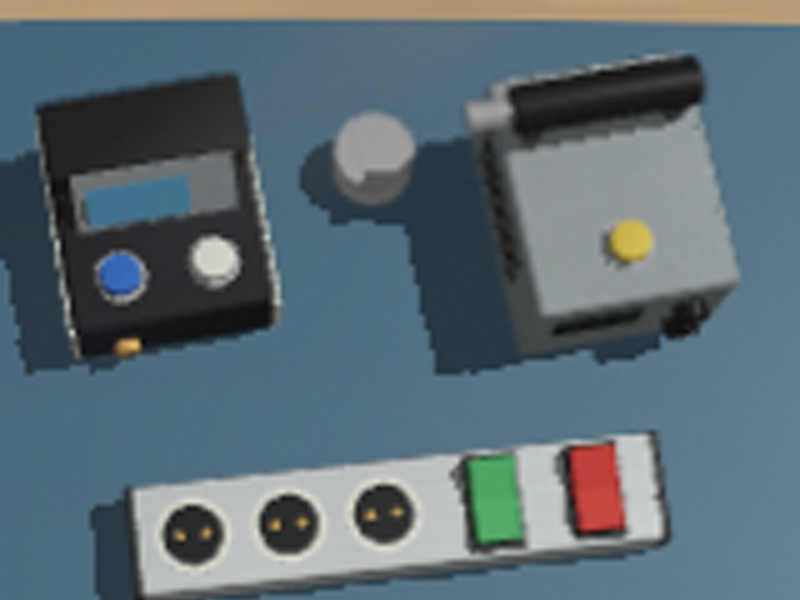

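The crop shows the black station's blue key at (120,275) with the white key at (214,258). The grey unit's yellow key is at (630,241), and the rockers are green at (493,500) and red at (596,490). Both cameras agree to about 2 mm and the heights match. First I shut the fingers and turn the hand into line with the strip.

Request:
drive_tool(steps=[{"translation": [0, 0, 0], "angular": [0, 0, -0.95], "gripper": 0}, {"translation": [0, 0, 0], "angular": [0, 0, -0.95], "gripper": 0}, {"translation": [0, 0, 0], "angular": [0, 0, -0.95], "gripper": 0}, {"translation": [0, 0, 0], "angular": [0, 0, -0.95], "gripper": 0}, {"translation": [0, 0, 0], "angular": [0, 0, 0], "gripper": 0}])

```text
t: 0.72
tool_pos: [0.2557, 0.5699, 0.2106]
tool_rot: [0.168, -3.136, 0.001]
contact_force: [-0.5, -0.4, 0.7]
opening: -0.0001
grip_force: 0.0
```

```bash
cat >> h.py <<'E'
from scipy.spatial.transform import Rotation as Ro
def to(p):
    o=ctrl.get_obs(); d=np.array(p)-o['tool_pos']; print('pos',np.round(o['tool_pos'],4),'units',(Ro.from_rotvec(o['tool_rot']).inv().apply(d)/.04).round(3),'t',round(o['t'],2),'F',np.round(o['contact_force'],1))
E
python3 - <<'E'
from h import *
to([.622,.168,.11])
o=ctrl.get_obs();print(Ro.from_rotvec(o['tool_rot']).as_matrix().round(3),o['opening'],o['q'])
# edges of strip/rockers by depth: red rocker mask PCA
T=load('top0');hsv=cv2.cvtColor(T['color'],cv2.COLOR_RGB2HSV).astype(int)
for nm,(u,v),f in(('red',(333,187),lambda h:(h<8)|(h>172)),('green',(313,190),lambda h:(h>50)&(h<85))):
    m=np.zeros((384,512),bool);m[v-22:v+22,u-14:u+14]=(f(hsv[...,0])&(hsv[...,1]>110))[v-22:v+22,u-14:u+14]
    ys,xs=np.where(m);P=np.array([atz(T,x,y,.057)[:2] for x,y in zip(xs,ys)]).astype(np.float32)
    print(nm,cv2.minAreaRect(P))
E
```

```text
pos [0.2557 0.5699 0.2106] units [ -8.031 -10.969   2.519] t 0.72 F [-0.5 -0.4  0.7]
[[-0.994 -0.107 -0.001]
 [-0.107  0.994 -0.001]
 [ 0.001 -0.001 -1.   ]] -7.651682566620588e-05 [ 1.03001782e+00  5.30605264e-02  1.61360041e+00 -2.14344758e-05
  1.47601503e+00 -6.48047236e-01]
red ((0.479173868894577, -0.1527879536151886), (0.05896371230483055, 0.0328897088766098), 6.118316650390625)
green ((0.4716823101043701, -0.08342215418815613), (0.058439530432224274, 0.03180297091603279), 4.992453098297119)
```

Request:
drive_tool(steps=[{"translation": [-0.67, -0.91, 0], "angular": [0, 0, 0], "gripper": 0}, {"translation": [-0.67, -0.91, 0], "angular": [0, 0, 0], "gripper": 0}, {"translation": [-0.67, -0.91, 0], "angular": [0, 0, 0], "gripper": 0}, {"translation": [-0.67, -0.91, 0], "angular": [0, 0, 0], "gripper": 0}, {"translation": [-0.67, -0.91, 0], "angular": [0, 0, 0], "gripper": 0}, {"translation": [-0.67, -0.91, 0], "angular": [0, 0, 0], "gripper": 0}, {"translation": [-0.67, -0.91, 0], "angular": [0, 0, 0], "gripper": 0}, {"translation": [-0.67, -0.91, 0], "angular": [0, 0, 0], "gripper": 0}])

```text
t: 1.72
tool_pos: [0.5013, 0.3028, 0.211]
tool_rot: [0.167, -3.137, -0.0]
contact_force: [-0.6, 0.3, -0.6]
opening: 0.0001
grip_force: 0.0
```

Request:
drive_tool(steps=[{"translation": [-0.67, -0.91, 0], "angular": [0, 0, 0], "gripper": 0}, {"translation": [-0.67, -0.91, 0], "angular": [0, 0, 0], "gripper": 0}, {"translation": [-0.67, -0.91, 0], "angular": [0, 0, 0], "gripper": 0}, {"translation": [-0.66, -0.96, 0], "angular": [0, 0, 0], "gripper": 0}, {"translation": [0, 0, 0.8], "angular": [0, 0, 0], "gripper": 0}, {"translation": [0, 0, 0.8], "angular": [0, 0, 0], "gripper": 0}, {"translation": [0, 0, 0.8], "angular": [0, 0, 0], "gripper": 0}, {"translation": [0, 0, 0], "angular": [0, 0, 0], "gripper": 0}])

```text
t: 2.72
tool_pos: [0.6201, 0.1684, 0.1112]
tool_rot: [0.168, -3.13, 0.001]
contact_force: [1.0, -0.8, 0.4]
opening: 0.0003
grip_force: 0.0
```

Run:
```python
from h import *
to([.622,.168,.084])
```

```text
pos [0.6201 0.1684 0.1112] units [-0.051 -0.014  0.68 ] t 2.73 F [ 1.  -0.8  0.4]
```

Request:
drive_tool(steps=[{"translation": [-0.05, -0.01, 0.3], "angular": [0, 0, 0], "gripper": 0}, {"translation": [0, 0, 0.3], "angular": [0, 0, 0], "gripper": 0}, {"translation": [0, 0, 0], "angular": [0, 0, 0], "gripper": 0}, {"translation": [0, 0, 0.05], "angular": [0, 0, 0], "gripper": 0}, {"translation": [0, 0, 0.05], "angular": [0, 0, 0], "gripper": 0}])

```text
t: 3.35
tool_pos: [0.6253, 0.1688, 0.0878]
tool_rot: [-0.171, 3.136, 0.0]
contact_force: [-0.7, -0.7, -0.4]
opening: -0.0002
grip_force: 0.0
```

Request:
drive_tool(steps=[{"translation": [0, 0, 0.03], "angular": [0, 0, 0], "gripper": 0}, {"translation": [0, 0, 0.03], "angular": [0, 0, 0], "gripper": 0}, {"translation": [0, 0, 0], "angular": [0, 0, 0], "gripper": 0}])

```text
t: 3.72
tool_pos: [0.6248, 0.1687, 0.0847]
tool_rot: [0.171, -3.137, 0.0]
contact_force: [0.4, -0.9, -0.2]
opening: 0.0003
grip_force: 0.0
```

Request:
drive_tool(steps=[{"translation": [0.06, 0, 0], "angular": [0, 0, 0], "gripper": 0}, {"translation": [0, 0, 0.05], "angular": [0, 0, 0], "gripper": 0}, {"translation": [0, 0, 0.05], "angular": [0, 0, 0], "gripper": 0}, {"translation": [0, 0, 0], "angular": [0, 0, 0], "gripper": 0}])

```text
t: 4.22
tool_pos: [0.6222, 0.1684, 0.0804]
tool_rot: [0.171, -3.136, 0.0]
contact_force: [-0.2, -0.9, 0.8]
opening: 0.0001
grip_force: 0.0
```

Request:
drive_tool(steps=[{"translation": [0, 0, 0.03], "angular": [0, 0, 0], "gripper": 0}, {"translation": [0, 0, 0.03], "angular": [0, 0, 0], "gripper": 0}, {"translation": [0, 0, 0], "angular": [0, 0, 0], "gripper": 0}])

```text
t: 4.6
tool_pos: [0.6224, 0.1684, 0.0782]
tool_rot: [0.171, -3.137, 0.0]
contact_force: [-0.6, 0.2, 0.1]
opening: 0.0001
grip_force: 0.0
```

Request:
drive_tool(steps=[{"translation": [0, 0, 0.03], "angular": [0, 0, 0], "gripper": 0}])

```text
t: 4.72
tool_pos: [0.6226, 0.1685, 0.0773]
tool_rot: [-0.171, 3.137, 0.0]
contact_force: [0.8, -0.1, -0.3]
opening: 0.0001
grip_force: 0.0
```

Request:
drive_tool(steps=[{"translation": [0, 0, 0.04], "angular": [0, 0, 0], "gripper": 0}])

```text
t: 4.85
tool_pos: [0.6225, 0.1684, 0.0756]
tool_rot: [-0.171, 3.137, -0.0]
contact_force: [-0.4, -0.1, -0.5]
opening: -0.0002
grip_force: 0.0
```

Request:
drive_tool(steps=[{"translation": [0, 0, 0.04], "angular": [0, 0, 0], "gripper": 0}])

```text
t: 4.97
tool_pos: [0.6224, 0.1684, 0.0739]
tool_rot: [0.171, -3.137, 0.0]
contact_force: [0.0, -0.8, -0.8]
opening: -0.0002
grip_force: 0.0
```

No force yet at a height below the key's stop, so I look before going further.

Run:
```python
from h import *
S=snap('side','side1');T=snap('top','top1');o=ctrl.get_obs();print(o['contact_force'],o['effort'],o['tool_pos'])
a=cv2.resize(S['color'][90:210,230:390,::-1],(800,600),interpolation=cv2.INTER_CUBIC)
cv2.imwrite('pics/c1.png',a)
```

```text
[-0.26274356  0.73149555 -0.24112395] [-9.22043313e-03 -4.35394943e+01 -3.41686714e+01 -5.94569101e-04
 -1.61453756e-02 -6.02126136e-06] [0.62224388 0.16840243 0.07367287]
```

View pics/c1.png

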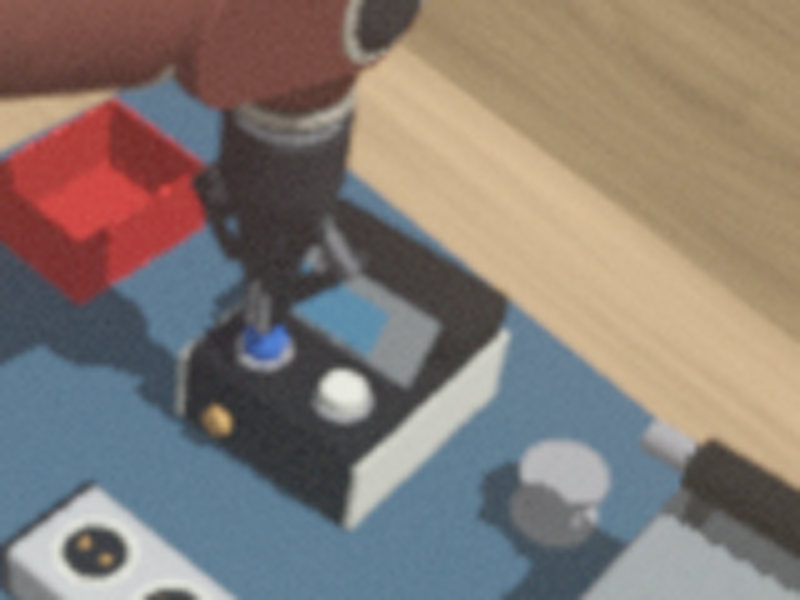

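The closed fingertips are at (262,325) on the blue disc at (265,343), apparently hardly touching. I go on in small steps.

Request:
drive_tool(steps=[{"translation": [0, 0, 0.04], "angular": [0, 0, 0], "gripper": 0}])

```text
t: 5.2
tool_pos: [0.6226, 0.1684, 0.0725]
tool_rot: [-0.171, 3.137, -0.0]
contact_force: [-0.6, 0.3, -0.4]
opening: -0.0003
grip_force: 0.0
```

Request:
drive_tool(steps=[{"translation": [0, 0, 0.04], "angular": [0, 0, 0], "gripper": 0}])

```text
t: 5.32
tool_pos: [0.6225, 0.1684, 0.0707]
tool_rot: [-0.171, 3.137, 0.0]
contact_force: [0.0, 0.1, 0.4]
opening: 0.0002
grip_force: 0.0
```

Request:
drive_tool(steps=[{"translation": [0, 0, 0.04], "angular": [0, 0, 0], "gripper": 0}])

```text
t: 5.45
tool_pos: [0.6224, 0.1684, 0.0691]
tool_rot: [0.171, -3.137, 0.0]
contact_force: [-0.9, 0.1, 0.3]
opening: 0.0001
grip_force: 0.0
```

Run:
```python
from h import *
S0=load('side0');S=snap('side','side2')
R,t=np.array(S['R']),np.array(S['t'])
m=(abs(S['depth']-S0['depth'])>.006)|(abs(S['color'].astype(int)-S0['color']).sum(2)>70)
for v in range(138,164):
    r=[]
    for u in range(272,292):
        p=R.T@(ray(S,u,v)*S['depth'][v,u]-t)
        if m[v,u]: r.append((u,*(p*1000).round().astype(int)))
    print(v,r[::3])
print(S0['color'][157,282],S['color'][157,282])
a=[cv2.resize(x['color'][125:173,250:314,::-1],(400,300),interpolation=cv2.INTER_CUBIC) for x in (S0,S)]
cv2.imwrite('pics/c2.png',np.hstack(a))
```

```text
138 [(273, np.int64(607), np.int64(202), np.int64(147)), (276, np.int64(612), np.int64(195), np.int64(150)), (279, np.int64(607), np.int64(176), np.int64(167)), (282, np.int64(612), np.int64(168), np.int64(171)), (285, np.int64(606), np.int64(149), np.int64(188)), (288, np.int64(613), np.int64(145), np.int64(188)), (291, np.int64(615), np.int64(134), np.int64(195))]
139 [(274, np.int64(608), np.int64(199), np.int64(145)), (277, np.int64(605), np.int64(182), np.int64(160)), (280, np.int64(608), np.int64(172), np.int64(165)), (283, np.int64(607), np.int64(158), np.int64(176)), (286, np.int64(608), np.int64(147), np.int64(184)), (289, np.int64(615), np.int64(142), np.int64(185))]
140 [(274, np.int64(607), np.int64(197), np.int64(142)), (277, np.int64(611), np.int64(188), np.int64(147)), (280, np.int64(607), np.int64(171), np.int64(162)), (283, np.int64(608), np.int64(159), np.int64(172)), (286, np.int64(608), np.int64(146), np.int64(181)), (289, np.int64(614), np.int64(140), np.int64(183))]
141 [(275, np.int64(608), np.int64(193), np.int64(141)), (278, np.int64(615), np.int64(187), np.i
[... 3631 characters left out ...]
), np.int64(106))]
156 [(278, np.int64(622), np.int64(188), np.int64(69)), (282, np.int64(616), np.int64(165), np.int64(93)), (285, np.int64(621), np.int64(157), np.int64(96))]
157 [(279, np.int64(613), np.int64(175), np.int64(81)), (282, np.int64(619), np.int64(167), np.int64(84))]
158 [(280, np.int64(612), np.int64(168), np.int64(83)), (285, np.int64(625), np.int64(159), np.int64(83))]
159 [(276, np.int64(605), np.int64(179), np.int64(75)), (289, np.int64(642), np.int64(158), np.int64(68))]
160 [(281, np.int64(614), np.int64(165), np.int64(75))]
161 [(272, np.int64(593), np.int64(184), np.int64(69))]
162 [(290, np.int64(635), np.int64(145), np.int64(69))]
163 []
[ 73 114 191] [ 92  99 118]
```

View pics/c2.png

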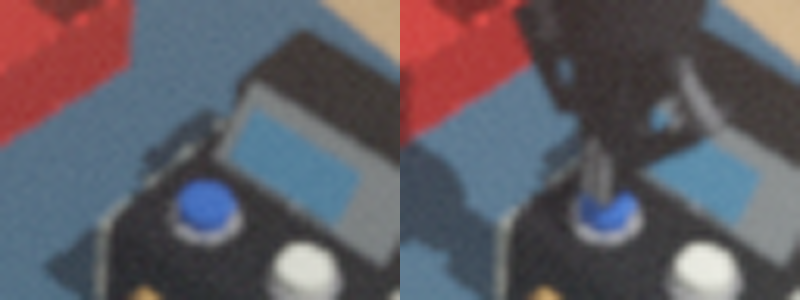

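The right half (after) shows the fingertips ending on the blue disc at (605,210). By depth the tips are at z≈83 mm, so when shut they end about 13 mm short of the reported TCP. I go on down, watching the force.

Request:
drive_tool(steps=[{"translation": [0, 0, 0.04], "angular": [0, 0, 0], "gripper": 0}])

```text
t: 5.62
tool_pos: [0.6225, 0.1685, 0.0676]
tool_rot: [-0.171, 3.137, 0.0]
contact_force: [0.2, -0.2, 0.1]
opening: 0.0
grip_force: 0.0
```

Request:
drive_tool(steps=[{"translation": [0, 0, 0.04], "angular": [0, 0, 0], "gripper": 0}])

```text
t: 5.75
tool_pos: [0.6224, 0.1684, 0.0659]
tool_rot: [0.171, -3.137, 0.0]
contact_force: [-0.3, 0.8, -0.2]
opening: 0.0001
grip_force: 0.0
```

Request:
drive_tool(steps=[{"translation": [0, 0, 0.04], "angular": [0, 0, 0], "gripper": 0}])

```text
t: 5.88
tool_pos: [0.6224, 0.1684, 0.0643]
tool_rot: [0.171, -3.137, -0.0]
contact_force: [0.4, 0.0, -0.2]
opening: -0.0003
grip_force: 0.0
```

Run:
```python
from h import *
o=ctrl.get_obs();print(o['effort'],o['wrist_torque'],o['contact_force'])
S=snap('side','side3');S0=load('side0');S2=load('side2');S1=load('side1')
a=[cv2.resize(x['color'][137:173,270:294,::-1],(260,390),interpolation=cv2.INTER_CUBIC) for x in (S1,S2,S)]
cv2.imwrite('pics/c3.png',np.hstack(a))
for n,u,v in [('blue',280,162),('blue',283,162),('white',299,168)]:
    print(n,[atd(x,u,v).round(4).tolist() for x in(S0,S1,S2,S)])
```

```text
[-5.19095684e-04 -4.36998546e+01 -3.37931478e+01 -2.61077485e-04
  1.72736443e-02 -2.45622168e-06] [-0.02552122 -0.00501399  0.01788701] [ 0.3947196   0.02411999 -0.18397457]
blue [[0.6078, 0.1624, 0.0725], [0.607, 0.1616, 0.0737], [0.6076, 0.1622, 0.0728], [0.6077, 0.1623, 0.0726]]
blue [[0.6154, 0.1568, 0.0724], [0.6148, 0.1561, 0.0734], [0.6155, 0.1568, 0.0723], [0.6147, 0.156, 0.0735]]
white [[0.6324, 0.1014, 0.0819], [0.6318, 0.1009, 0.0826], [0.6321, 0.1011, 0.0823], [0.6319, 0.101, 0.0826]]
```

View pics/c3.png

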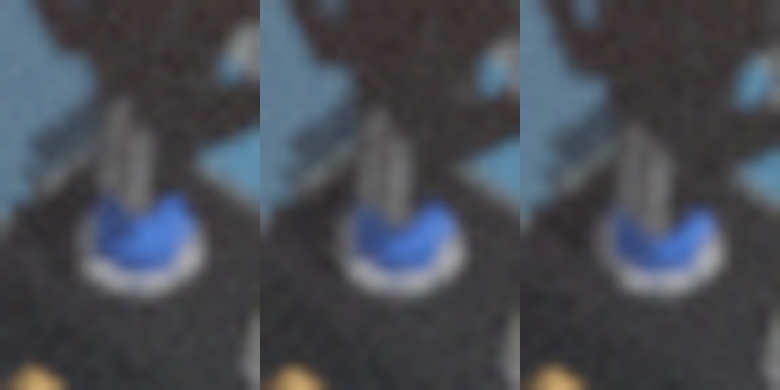

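The gap is closing by the expected amount per step, and the blue disc at (655,240) has not moved. The tips are still above it, so the reported TCP runs ahead of them. I keep going in small steps.

Request:
drive_tool(steps=[{"translation": [0, 0, 0.04], "angular": [0, 0, 0], "gripper": 0}, {"translation": [0, 0, 0.04], "angular": [0, 0, 0], "gripper": 0}])

```text
t: 6.18
tool_pos: [0.6225, 0.1684, 0.0614]
tool_rot: [0.171, -3.137, -0.0]
contact_force: [-1.2, 0.2, 3.5]
opening: 0.0002
grip_force: 1.9
```

Request:
drive_tool(steps=[{"translation": [0, 0, 0.04], "angular": [0, 0, 0], "gripper": 0}, {"translation": [0, 0, 0.04], "angular": [0, 0, 0], "gripper": 0}])

```text
t: 6.42
tool_pos: [0.6225, 0.1684, 0.0584]
tool_rot: [-0.171, 3.137, -0.0]
contact_force: [-1.9, -0.1, 3.6]
opening: 0.0003
grip_force: 2.0
```

Request:
drive_tool(steps=[{"translation": [0, 0, 0.04], "angular": [0, 0, 0], "gripper": 0}])

```text
t: 6.55
tool_pos: [0.6225, 0.1685, 0.0566]
tool_rot: [-0.171, 3.137, 0.0]
contact_force: [-2.2, 0.4, 3.6]
opening: -0.0001
grip_force: 2.0
```

Request:
drive_tool(steps=[{"translation": [0, 0, 0.03], "angular": [0, 0, 0], "gripper": 0}])

```text
t: 6.68
tool_pos: [0.6226, 0.1684, 0.0559]
tool_rot: [0.171, -3.137, 0.0]
contact_force: [-5.5, -0.7, 9.6]
opening: -0.0001
grip_force: 5.4
```

Request:
drive_tool(steps=[{"translation": [0, 0, 0.03], "angular": [0, 0, 0], "gripper": 0}])

```text
t: 6.8
tool_pos: [0.6226, 0.1685, 0.0559]
tool_rot: [0.171, -3.136, 0.0]
contact_force: [-8.0, -1.9, 15.3]
opening: -0.0003
grip_force: 7.7
```

The blue key hit its stop: force rose from 4 to 15 N at reported z = 0.056, so the tips are 20 mm above the reported TCP. I lift and go to the yellow key.

Request:
drive_tool(steps=[{"translation": [0, 0, -0.3], "angular": [0, 0, 0], "gripper": 0}, {"translation": [0, 0, -0.85], "angular": [0, 0, 0], "gripper": 0}, {"translation": [0, 0, -0.85], "angular": [0, 0, 0], "gripper": 0}, {"translation": [0, 0, -0.85], "angular": [0, 0, 0], "gripper": 0}, {"translation": [0.06, -0.85, 0], "angular": [0, 0, 0], "gripper": 0}, {"translation": [0.06, -0.85, 0], "angular": [0, 0, 0], "gripper": 0}, {"translation": [0.06, -0.85, 0], "angular": [0, 0, 0], "gripper": 0}, {"translation": [0.06, -0.85, 0], "angular": [0, 0, 0], "gripper": 0}])

```text
t: 7.8
tool_pos: [0.6277, 0.0312, 0.1677]
tool_rot: [-0.171, 3.136, -0.0]
contact_force: [0.8, 0.2, -0.2]
opening: 0.0002
grip_force: 0.0
```

Request:
drive_tool(steps=[{"translation": [0.06, -0.85, 0], "angular": [0, 0, 0], "gripper": 0}, {"translation": [0.06, -0.85, 0], "angular": [0, 0, 0], "gripper": 0}, {"translation": [0.06, -0.85, 0], "angular": [0, 0, 0], "gripper": 0}, {"translation": [0.06, -0.85, 0], "angular": [0, 0, 0], "gripper": 0}, {"translation": [0.06, -0.85, 0], "angular": [0, 0, 0], "gripper": 0}, {"translation": [0.06, -0.85, 0], "angular": [0, 0, 0], "gripper": 0}, {"translation": [0, 0, 0], "angular": [0, 0, 0], "gripper": 0}, {"translation": [0, 0, 0], "angular": [0, 0, 0], "gripper": 0}])

```text
t: 8.8
tool_pos: [0.6355, -0.1717, 0.1676]
tool_rot: [0.171, -3.137, -0.001]
contact_force: [-0.1, 0.0, 0.3]
opening: 0.0002
grip_force: 0.0
```

Run:
```python
from h import *
to([.6343,-.1727,.101])
S0=load('side0');S=snap('side','side4');T0=load('top0');T=snap('top','top4')
for n,u,v in [('blue',282,157),('white',299,168),('station hood',315,140)]: print(n,atd(S0,u,v).round(4),atd(S,u,v).round(4))
for x in(T0,T): print('blueT',[atd(x,u,v)[2].round(4) for u,v in((238,144),(239,145),(257,141))])
```

```text
pos [ 0.6355 -0.1717  0.1676] units [ 0.032 -0.023  1.666] t 8.8 F [-0.1  0.   0.3]
blue [0.6209 0.169  0.0816] [0.6242 0.1723 0.0766]
white [0.6324 0.1014 0.0819] [0.6325 0.1015 0.0817]
station hood [0.747  0.1528 0.0949] [ 0.3986 -0.1307  0.5184]
blueT [np.float64(0.0815), np.float64(0.0804), np.float64(0.0822)]
blueT [np.float64(0.0765), np.float64(0.0759), np.float64(0.0802)]
```

The blue key is down 5 to 6 mm and the white key is unchanged. Next I lower onto the yellow key.

Request:
drive_tool(steps=[{"translation": [0.03, -0.02, 0.8], "angular": [0, 0, 0], "gripper": 0}, {"translation": [0, 0, 0.6], "angular": [0, 0, 0], "gripper": 0}, {"translation": [0, 0, 0.2], "angular": [0, 0, 0], "gripper": 0}, {"translation": [0, 0, 0], "angular": [0, 0, 0], "gripper": 0}, {"translation": [0, 0, 0.04], "angular": [0, 0, 0], "gripper": 0}, {"translation": [0, 0, 0.04], "angular": [0, 0, 0], "gripper": 0}])

```text
t: 9.65
tool_pos: [0.6352, -0.1733, 0.1022]
tool_rot: [-0.171, 3.135, -0.002]
contact_force: [-0.3, -0.0, -0.6]
opening: -0.0001
grip_force: 0.0
```

Request:
drive_tool(steps=[{"translation": [0, 0, 0.04], "angular": [0, 0, 0], "gripper": 0}, {"translation": [0, 0, 0.04], "angular": [0, 0, 0], "gripper": 0}])

```text
t: 9.9
tool_pos: [0.6345, -0.1732, 0.0977]
tool_rot: [-0.171, 3.137, -0.0]
contact_force: [1.1, -1.1, -0.6]
opening: 0.0001
grip_force: 0.0
```

Request:
drive_tool(steps=[{"translation": [0, 0, 0.04], "angular": [0, 0, 0], "gripper": 0}, {"translation": [0, 0, 0.04], "angular": [0, 0, 0], "gripper": 0}, {"translation": [0, 0, 0.04], "angular": [0, 0, 0], "gripper": 0}])

```text
t: 10.28
tool_pos: [0.6344, -0.1731, 0.0933]
tool_rot: [-0.171, 3.137, -0.0]
contact_force: [-2.5, 0.4, 4.1]
opening: -0.0001
grip_force: 2.0
```

Request:
drive_tool(steps=[{"translation": [0, 0, 0.04], "angular": [0, 0, 0], "gripper": 0}])

```text
t: 10.4
tool_pos: [0.6344, -0.1732, 0.0914]
tool_rot: [-0.171, 3.137, -0.0]
contact_force: [-2.4, 0.3, 4.5]
opening: -0.0001
grip_force: 2.0
```

Request:
drive_tool(steps=[{"translation": [0, 0, 0.03], "angular": [0, 0, 0], "gripper": 0}])

```text
t: 10.52
tool_pos: [0.6345, -0.1732, 0.0909]
tool_rot: [0.171, -3.137, 0.0]
contact_force: [-5.0, 1.7, 10.7]
opening: 0.0002
grip_force: 5.1
```

Request:
drive_tool(steps=[{"translation": [0, 0, 0.03], "angular": [0, 0, 0], "gripper": 0}])

```text
t: 10.65
tool_pos: [0.6345, -0.1732, 0.0909]
tool_rot: [0.171, -3.137, 0.0]
contact_force: [-8.0, 1.8, 15.5]
opening: -0.0003
grip_force: 7.5
```

Request:
drive_tool(steps=[{"translation": [0, 0, -0.3], "angular": [0, 0, 0], "gripper": 0}, {"translation": [0, 0, -0.8], "angular": [0, 0, 0], "gripper": 0}, {"translation": [0.67, 0.18, 0], "angular": [0, 0, 0], "gripper": 0}, {"translation": [0.67, 0.18, 0], "angular": [0, 0, 0], "gripper": 0}, {"translation": [0.67, 0.18, 0], "angular": [0, 0, 0], "gripper": 0}, {"translation": [0.67, 0.18, 0], "angular": [0, 0, 0], "gripper": 0}, {"translation": [0.65, 0.18, 0], "angular": [0, 0, 0], "gripper": 0}, {"translation": [0, 0, 0], "angular": [0, 0, 0], "gripper": 0}])

```text
t: 11.65
tool_pos: [0.4972, -0.1515, 0.1323]
tool_rot: [-0.17, 3.137, 0.0]
contact_force: [1.0, -0.5, 0.7]
opening: 0.0001
grip_force: 0.0
```

Run:
```python
from h import *
to([.498,-.152,.048])
S0=load('side0');S=snap('side','side5');T0=load('top0');T=snap('top','top5')
for x in(T0,T): print('T yellow,blue,white',[atd(x,u,v)[2].round(4) for u,v in((340,138),(341,138),(238,144),(257,141))])
for x in(S0,S): print('S',[atd(x,u,v)[2].round(4) for u,v in((368,220),(369,220),(282,157))])
```

```text
pos [ 0.4972 -0.1515  0.1323] units [-0.018 -0.015  2.108] t 11.65 F [ 1.  -0.5  0.7]
T yellow,blue,white [np.float64(0.1162), np.float64(0.1156), np.float64(0.0815), np.float64(0.0822)]
T yellow,blue,white [np.float64(0.4647), np.float64(0.4724), np.float64(0.0751), np.float64(0.0804)]
S [np.float64(0.1166), np.float64(0.1166), np.float64(0.0816)]
S [np.float64(0.1118), np.float64(0.1109), np.float64(0.5045)]
```

Yellow is down about 5.5 mm with its stop felt at 15 N. Now the red rocker.

Request:
drive_tool(steps=[{"translation": [0, 0, 0.7], "angular": [0, 0, 0], "gripper": 0}, {"translation": [0, 0, 0.7], "angular": [0, 0, 0], "gripper": 0}, {"translation": [0, 0, 0.6], "angular": [0, 0, 0], "gripper": 0}, {"translation": [0, 0, 0], "angular": [0, 0, 0], "gripper": 0}, {"translation": [0, 0, 0], "angular": [0, 0, 0], "gripper": 0}])

```text
t: 12.38
tool_pos: [0.4993, -0.1522, 0.0538]
tool_rot: [-0.171, 3.136, -0.001]
contact_force: [0.6, 0.9, 0.2]
opening: 0.0004
grip_force: 0.0
```

Request:
drive_tool(steps=[{"translation": [0, 0, 0.04], "angular": [0, 0, 0], "gripper": 0}, {"translation": [0, 0, 0.04], "angular": [0, 0, 0], "gripper": 0}, {"translation": [0, 0, 0.04], "angular": [0, 0, 0], "gripper": 0}, {"translation": [0, 0, 0.04], "angular": [0, 0, 0], "gripper": 0}])

```text
t: 12.88
tool_pos: [0.4981, -0.1518, 0.0465]
tool_rot: [-0.171, 3.137, -0.0]
contact_force: [0.5, -0.7, 0.0]
opening: -0.0
grip_force: 0.0
```

Request:
drive_tool(steps=[{"translation": [0, 0, 0.04], "angular": [0, 0, 0], "gripper": 0}, {"translation": [0, 0, 0.04], "angular": [0, 0, 0], "gripper": 0}, {"translation": [0, 0, 0.04], "angular": [0, 0, 0], "gripper": 0}])

```text
t: 13.25
tool_pos: [0.4982, -0.1518, 0.0417]
tool_rot: [-0.171, 3.137, -0.0]
contact_force: [-1.8, 0.2, 3.1]
opening: -0.0002
grip_force: 2.0
```

Request:
drive_tool(steps=[{"translation": [0, 0, 0.04], "angular": [0, 0, 0], "gripper": 0}, {"translation": [0, 0, 0.04], "angular": [0, 0, 0], "gripper": 0}])

```text
t: 13.5
tool_pos: [0.4986, -0.1518, 0.039]
tool_rot: [-0.171, 3.136, -0.0]
contact_force: [-0.9, 1.8, 5.0]
opening: 0.0001
grip_force: 2.5
```

Request:
drive_tool(steps=[{"translation": [0, 0, 0.03], "angular": [0, 0, 0], "gripper": 0}])

```text
t: 13.62
tool_pos: [0.4987, -0.1518, 0.0377]
tool_rot: [-0.171, 3.135, -0.0]
contact_force: [0.8, 1.9, 4.7]
opening: -0.0
grip_force: 2.3
```

Request:
drive_tool(steps=[{"translation": [0, 0, 0.03], "angular": [0, 0, 0], "gripper": 0}])

```text
t: 13.75
tool_pos: [0.4988, -0.1517, 0.0364]
tool_rot: [-0.171, 3.135, -0.0]
contact_force: [1.9, 2.4, 4.4]
opening: 0.0001
grip_force: 2.4
```

Request:
drive_tool(steps=[{"translation": [0, 0, 0.03], "angular": [0, 0, 0], "gripper": 0}])

```text
t: 13.88
tool_pos: [0.4988, -0.1518, 0.0358]
tool_rot: [-0.171, 3.136, 0.0]
contact_force: [-0.9, 3.6, 13.0]
opening: -0.0
grip_force: 6.3
```

The stop is reached (13 N at 0.036). I push a touch more, then lift straight up and back away for a check.

Request:
drive_tool(steps=[{"translation": [0, 0, 0.02], "angular": [0, 0, 0], "gripper": 0}])

```text
t: 14.0
tool_pos: [0.4989, -0.1518, 0.0357]
tool_rot: [-0.171, 3.136, 0.0]
contact_force: [-3.1, 4.2, 16.7]
opening: 0.0001
grip_force: 8.0
```

Request:
drive_tool(steps=[{"translation": [0, 0, -0.3], "angular": [0, 0, 0], "gripper": 0}, {"translation": [0, 0, -0.9], "angular": [0, 0, 0], "gripper": 0}, {"translation": [0, 0, -0.9], "angular": [0, 0, 0], "gripper": 0}, {"translation": [0, 0, -0.9], "angular": [0, 0, 0], "gripper": 0}, {"translation": [0, 0, -0.9], "angular": [0, 0, 0], "gripper": 0}, {"translation": [0, -0.9, -0.5], "angular": [0, 0, 0], "gripper": 0}, {"translation": [0, -0.9, -0.5], "angular": [0, 0, 0], "gripper": 0}, {"translation": [0, -0.9, 0], "angular": [0, 0, 0], "gripper": 0}])

```text
t: 15.0
tool_pos: [0.5103, -0.2609, 0.2319]
tool_rot: [-0.171, 3.135, -0.004]
contact_force: [0.7, 0.1, -0.3]
opening: 0.0002
grip_force: 0.0
```

Request:
drive_tool(steps=[{"translation": [0, -0.9, 0], "angular": [0, 0, 0], "gripper": 0}, {"translation": [0, -0.9, 0], "angular": [0, 0, 0], "gripper": 0}, {"translation": [0, -0.9, 0], "angular": [0, 0, 0], "gripper": 0}, {"translation": [0, 0, 0], "angular": [0, 0, 0], "gripper": 0}, {"translation": [0, 0, 0], "angular": [0, 0, 0], "gripper": 0}])

```text
t: 15.62
tool_pos: [0.5211, -0.366, 0.2292]
tool_rot: [0.17, -3.136, -0.002]
contact_force: [-0.1, 0.3, 0.1]
opening: -0.0001
grip_force: 0.0
```

Run:
```python
from h import *
to([0,0,0])
S0=load('side0');S=snap('side','side6');T0=load('top0');T=snap('top','top6')
for x in(T0,T): print('T yellow,blue,white',[atd(x,u,v)[2].round(4) for u,v in((340,138),(341,138),(238,144),(257,141))],'red profile',[atd(x,u,v)[2].round(3) for u,v in((333,181),(333,184),(334,190),(334,193))],'green',[atd(x,u,v)[2].round(3) for u,v in((312,183),(313,186),(314,192),(314,195))])
for x in(S0,S): print('S',[atd(x,u,v)[2].round(4) for u,v in((368,220),(369,220),(282,157),(299,168))])
a=[cv2.resize(x['color'][90:220,215:375,::-1],(400,325),interpolation=cv2.INTER_CUBIC) for x in (T0,T)]
b=[cv2.resize(x['color'][130:290,220:420,::-1],(400,275),interpolation=cv2.INTER_CUBIC) for x in (S0,S)]
cv2.imwrite('pics/end.png',np.vstack([np.hstack(a),np.hstack(b)]))
```

```text
pos [ 0.5211 -0.366   0.2292] units [11.951 10.501  5.757] t 15.62 F [-0.1  0.3  0.1]
T yellow,blue,white [np.float64(0.1162), np.float64(0.1156), np.float64(0.0815), np.float64(0.0822)] red profile [np.float64(0.058), np.float64(0.06), np.float64(0.055), np.float64(0.054)] green [np.float64(0.059), np.float64(0.057), np.float64(0.057), np.float64(0.057)]
T yellow,blue,white [np.float64(0.1089), np.float64(0.1089), np.float64(0.0751), np.float64(0.0801)] red profile [np.float64(0.058), np.float64(0.053), np.float64(0.058), np.float64(0.059)] green [np.float64(0.062), np.float64(0.056), np.float64(0.055), np.float64(0.056)]
S [np.float64(0.1166), np.float64(0.1166), np.float64(0.0816), np.float64(0.0819)]
S [np.float64(0.1113), np.float64(0.1122), np.float64(0.6138), np.float64(0.5987)]
```

View pics/end.png

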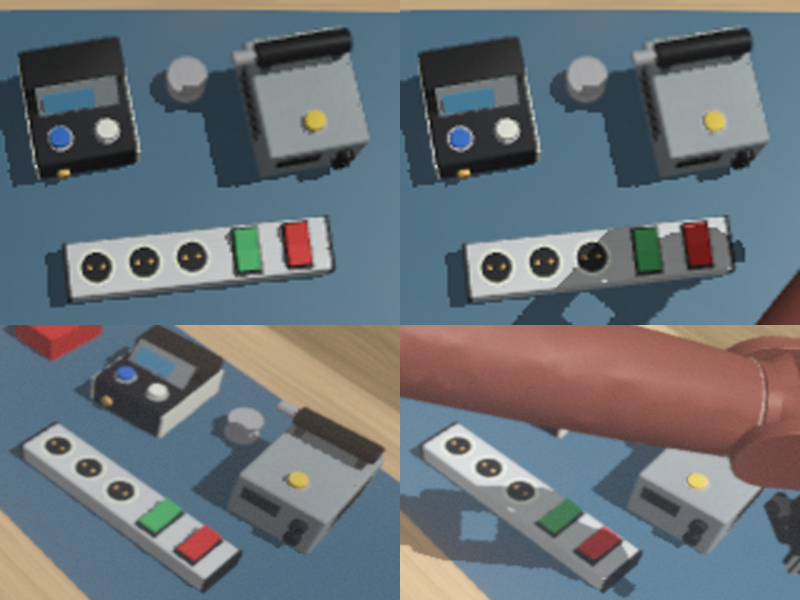

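The before (left) and after (right) pictures show the units, strip and reel where they were. The blue key (460,138) and yellow key (714,121) are in, the red rocker (698,245) is tipped the other way with its near half raised, and the green rocker and white key are unchanged. The hand is clear of everything.

```bash
python3 -c "
from station import ctrl
print(ctrl.finish_job())"
```

```text
the job is handed in; nothing more can be done
None
```

The bench is shut down and the job handed in at about 16 s: the blue key, then the yellow key, then the red rocker were each pushed to their stop, the white key and green rocker are unchanged, nothing around them visibly moved, and the hand is clear.

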